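# Close up the lens edger and start it

### The job

The lens edger has been left open. With the fingertips only, without pinching anything, gently push its tray drawer fully home, with the lens chuck riding in it untouched, and slide the orange hood fully shut over the grinding chamber, in either order; then press the green start button all the way down and let it go. Do not press the red stop button, do not touch or lift the chuck, and leave everything else on the bench and on the machine where it is.

Things in the scene. Friction and masses are not known exactly. Their poses are not given: they have to be found in the camera images.
- edger: Lens edger, a white box fixed to the bench: 300 mm deep (x), 340 wide (y), top 130 above the bench. Origin at bench level under the middle of its front face; x points into the machine, away from its front, y to its left seen from the robot, z up. A grey console 30 mm high stands on the rear of the top, x = 223 to 293 mm, y = -100 to 100 mm.
- tray_front (a point): Middle of the upper edge of the outer face of the tray drawer's blue front panel. The panel is 166 mm wide (edger's y), 14 mm thick and reaches from 60 to 144 mm above the bench, so it stands 14 mm above the machine's top; plain face, no handle. Pushing its face along the edger's +x closes the drawer. Axes as the edger's.
- tray_floor (a point): Centre of the upper side of the tray's floor, 70 mm above the bench; moves with the drawer. The tray is white inside, 146 mm wide and 146 mm deep, with rims 19 mm above the floor. Axes as the edger's.
- tray (a joint): How far the tray drawer stands out of the machine, in m: 0 is fully home, 0.10 fully out. It slides along the edger's x with about 2.5 N of friction, stays where it is left and meets a hard stop at 0.
- hood_side (a point): Upper edge of the hood's left side wall (outer face, edger's +y side), 35 mm behind the hood's front edge. The hood is an orange box-shaped cover on the machine's top, 130 mm deep (from 60 to 190 mm behind the machine's front), 120 mm wide (edger's y), 36 mm tall; its top is 166 mm above the bench. Pushing this side wall along the edger's -y closes it. Axes as the edger's.
- hood (a joint): How far the hood stands open, in m: 0 is fully shut over the chamber, 0.10 fully open (shifted to the edger's +y). It slides with about 2.5 N of friction, stays where it is left and meets a hard stop at 0.
- start_top (a point): Centre of the top of the green start button (cap 34 mm across) in a small grey housing fixed to the bench in front of the machine, on one side or the other. Pressed straight down.
- start (a joint): Travel of the green start button in m: 0 up, 0.006 fully down (takes 4 N); springs back.
- start_base: Round grey housing of the green start button, 50 mm across, 12 mm tall, fixed to the bench; the button top is 22 mm above the bench. Origin at the centre of its underside.
- stop_top (a point): Centre of the top of the red stop button, same build as the start button, on the other side. Not to be pressed.
- stop (a joint): Travel of the red stop button in m: 0 up, 0.006 fully down.
- chuck: Red lens chuck lying loose in the tray drawer: 26 mm across, 16 mm tall. Origin at the centre of its underside. Must ride in with the tray, not be touched or lifted.
- bottle: Small blue dropper bottle with white cap, 24 mm across, 62 mm tall, loose, standing on the right side of the machine's top. Origin at the centre of its underside. Leave alone.
- pen: Pink marker pen, 130 mm long, 14 mm thick, loose on the bench in front of the machine. Origin under its middle. Leave alone.
- screwdriver: Screwdriver with red handle, 150 mm long along its x, origin within its length, loose on the bench in front of the machine. Leave alone.
- spectacles: Black spectacles standing open on the bench left of the machine, 137 mm wide, 51 mm tall, temples 135 mm long towards their +x. Origin at bench level under the bridge. Leave alone.
- case: Brown spectacle case 65 x 160 x 45 mm, loose on the bench right of the machine. Origin at the centre of its underside. Leave alone.
- cup: Clear empty cup, 70 mm across, 80 mm tall, loose on the bench left of the machine. Origin at the centre of its underside. Leave alone.
There are look-alikes about, which are no part of the job. Leave any purple look-alike of the start_base alone.

How it is judged:
On the way, in this order (a step that is already met when the one before it is completed fails the run):
1. the tray drawer and the hood are both fully shut (value of joint each of tray, hood below 0.005 m), for 0.2 s.
2. then the green start button is pressed all the way down (value of joint start above 0.0045 m), for 0.05 s.
At the end, for the whole second after the job is handed in: Tray drawer and hood each within 5 mm of fully shut, start and stop buttons up (within 1.5 mm), the chuck lying still in the tray, and each other loose thing within 20 mm of where it began (all of step 1 and value of joint each of start, stop below 0.0015 m and x of chuck in the frame of tray_floor between -0.078 and 0.078 m and y of chuck in the frame of tray_floor between -0.072 and 0.072 m and z of chuck in the frame of tray_floor between -0.006 and 0.02 m and linear speed of chuck below 0.02 m/s and distance of each of bottle, pen, screwdriver, spectacles, case, cup from where it was at the start of the episode below 0.02 m); the robot touches nothing.
It fails at once if the start button is pressed while the drawer or the hood is still open (value of joint start above 0.003 m and value of joint any of tray, hood above 0.008 m).
It fails at once if the red stop button is pressed (value of joint stop above 0.003 m).
It fails at once if the chuck is touched by the fingers or lifted from the tray (contact force between the fingers and chuck above 1 N or z of chuck in the frame of tray_floor above 0.03 m).
It fails at once if the drawer, the hood or the start button is pinched or pushed roughly (over 40 N) (contact force between the fingers and edger above 40 N or contact force between the fingers and start_base above 40 N).
It fails at once if another thing on the bench or machine is moved or lifted (distance of any of bottle, pen, screwdriver, spectacles, case, cup from where it was at the start of the episode above 0.025 m).
It also fails if it takes over 51 s, if anything falls off the work surface, if the arm or the gripper's body presses on something with over 40 N, if the wrist force passes 120 N, or if a joint passes its speed limit or range.

### The arm

A 6-joint arm with a two-finger parallel gripper is mounted at the origin on the work surface. World frame = base frame: x ahead of the robot, y to its left, z up, the work surface at z = 0. Lengths are in m, angles in rad, forces in N, time in s.
With the tool pointing down it reaches from about 0.375 to 0.9 m from the base axis. Payload 3.1 kg.
Tool frame: the origin (TCP) lies where the fingers leave the gripper's body, on its centre line; the fingertips stand 73 mm ahead of it and the grasp point (between the pads) lies 54 mm ahead of it; z points along the fingers, y is the line along which they close (so a half turn about z gives the same grasp; the last joint's range is limited). The gripper opens to 85 mm and grips with 20 to 120 N. Pads are 22 mm wide; open, the fingers measure 114 mm over their backs; the gripper's body (76 mm by 85 mm) begins 54 mm behind the grasp point. The pads swing forward as they close: fully open they stand 13 mm farther back than shut.
Start: joints at [-1.371, 0.527, 1.433, -0, 1.181, -0.178], TCP at [0.231, -0.581, 0.304] pointing down, gripper open.
Joint ranges: [-3.08, 3.08], [-0.75, 2.2], [0.22, 2.44], [-1.43, 4.57], [0, 2.65], [-2.85, 2.85]. Speed limits (rad/s): [2.79, 2.79, 3.14, 3.14, 3.14, 3.14].

### API

Orientations are given as a unit quaternion [x, y, z, w].
In Python, from station import manip gives the robot as it stands.
- The arm moves only by the shell command python3 -m crank 'ROWS' [FORCE]. ROWS is JSON, a list of rows, each an object with "dp": the shift along the tool's x, y, z normalised to -1 to 1, where 1 is 50 cm, a list of three; "delta_rot": the turn, a rotation vector about the tool's x, y, z normalised to -1 to 1, where 1 is 2 pi rad, a list of three; "fingers": the opening, from -1 (shut) to 1 (fully open). A call has 1 to 12 rows; each row shifts and turns the commanded pose from where the row before left it, along the tool's axes as they then stand; what a row does not reach is not made up. A row lasts 1/12 s, in which the tool goes at most 41.7 mm and 7.16 degrees, less where a joint would pass 70% of its speed; a pose out of reach is approached as far as the arm can. A call with a number of a shift or a turn outside -1 to 1 is refused whole. A call with a gripper value outside its range is refused whole. The fingers move at their own pace and stop on an object; FORCE is the grip in N (left out, the last holds). Time passes only in rows, so rows that do not move let the fingers close. It gives the time, the measured TCP pose, the force, the opening and the grip force at its end, in the units of the state.
- manip.sense(): the state, without advancing time (a new reading comes with each control period).
- manip.snapshot(name): name is "scene" or "side" or "wrist"; returns (picture, depth): 420x560x3 uint8, red, green, blue; 420x560 float32, m along the optical axis (not along the pixel's ray), 0 where there is no reading.
- manip.camera_model(name): a dict with "fx", "fy", "cx", "cy" (pixels), "k1" (the pictures are not rectified: a ray, as slopes to the right and down, at radius r is drawn at 1 + k1 r^2 times it, then the intrinsics apply), "origin" and "attitude" of the camera in the world. Camera axes: x right, y up, looking along -z (the intrinsics and any distortion apply to the point x, -y, -z); pixel columns grow to the right and rows downward; lengths in m; the calibration is good to about 2 mm. A picture is of the moment at which its call begins: read the wrist's pose just before it. camera_model takes no time and is no camera call; for the wrist camera it gives the pose at the moment of the call.
- manip.sign_off(): hands the job in; it is judged then, once.
The state is a dict: "t": time; "q": joint angles; "qd": joint speeds; "tau": joint torques, N m; "tcp_pos": TCP position; "tool_rot": TCP orientation; "force": force on the tool from outside, world axes, zero at the start; "ft_torque": the same for the moment, N m; "finger_gap": opening from 0.0 (shut) to 1.0 (fully open); "gripper_force": force on a finger pad.
Only numpy, scipy, OpenCV 4.12 (cv2) and the standard library are available. Lean on these libraries where they do the work, as an engineer would, in place of code of your own. Each camera call takes 0.05 s, during which the arm holds its last target. There are 200 camera calls.

## Working session

There is one attempt and no reset: what is moved stays moved. The work goes in short steps, Python scripts to look and compute and a shell command to move; the robot and the scene stay as the last step left them, time stands still between calls to the robot, and variables do not carry over. Pictures are saved under pics/ and viewed, at most 10 in all, crops included, and the job is handed in when it is done.

```bash
mkdir -p pics
cat > h.py <<'E'
import numpy as np, cv2
from station import manip
from scipy.spatial.transform import Rotation as R
def att(a):
    a=np.array(a,float)
    return a if a.shape==(3,3) else R.from_quat(a).as_matrix()
def rays(m,u,v):
    x=(np.asarray(u,float)-m['cx'])/m['fx'];y=(np.asarray(v,float)-m['cy'])/m['fy']
    a,b=x.copy(),y.copy()
    for _ in range(20):
        s=1+m['k1']*(a*a+b*b);a=x/s;b=y/s
    return np.stack([a,-b,-np.ones_like(a)],-1)
def cloud(m,d):
    v,u=np.mgrid[:d.shape[0],:d.shape[1]]
    return (rays(m,u,v)*d[...,None])@att(m['attitude']).T+np.array(m['origin'])
def onplane(m,u,v,z):
    r=rays(m,np.array(u),np.array(v))@att(m['attitude']).T;o=np.array(m['origin'])
    return o+r*((z-o[2])/r[...,2])[...,None]
E
python3 - <<'E'
from h import *
for n in ['scene','side']:
    m=manip.camera_model(n);p,d=manip.snapshot(n)
    print(n,m)
    cv2.imwrite(f'pics/{n}0.png',p[...,::-1]);np.savez(f'{n}0.npz',p=p,d=d,P=cloud(m,d))
print(manip.sense())
E
```

```text
scene {'fx': 452.9655073207228, 'fy': 452.9655073207228, 'cx': 276.64959345594684, 'cy': 205.6172348944449, 'k1': -0.05034815494603331, 'origin': array([ 1.02211517, -0.86103608,  0.71197724]), 'attitude': array([0.48034026, 0.14176897, 0.22021988, 0.83706511])}
side {'fx': 448.8425008912999, 'fy': 448.8425008912999, 'cx': 273.55360536927384, 'cy': 202.94333796495113, 'k1': -0.08276151438216105, 'origin': array([0.43167533, 1.13579888, 0.89699452]), 'attitude': array([-0.01668693,  0.47522221,  0.87912487, -0.03201336])}
{'t': 0.1, 'q': array([-1.37053965e+00,  5.28373260e-01,  1.43378555e+00,  2.43061790e-05,
        1.18139653e+00, -1.78511850e-01]), 'qd': array([-9.84941161e-04, -3.15689905e-03, -4.27867401e-03,  8.54292322e-04,
       -1.08791314e-03, -7.59013340e-05]), 'tau': array([-2.08913002e-04, -4.43304384e+01, -1.78586125e+01, -2.75011007e-04,
        3.86019688e-03,  5.15565318e-06]), 'tcp_pos': array([ 0.23103319, -0.58018584,  0.30302768]), 'tool_rot': array([ 9.82120734e-01,  1.88249572e-01,  5.68709681e-07, -9.81407958e-04]), 'force': array([-0.16037812, -0.59078014, -0.31825316]), 'ft_torque': array([ 0.00567274, -0.05093345,  0.00086431]), 'gripper_force': 0.0, 'finger_gap': 1.0020741934798394}
```

View pics/scene0.png

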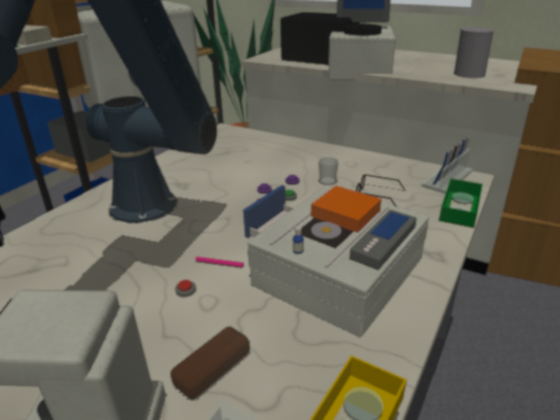

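View pics/side0.png

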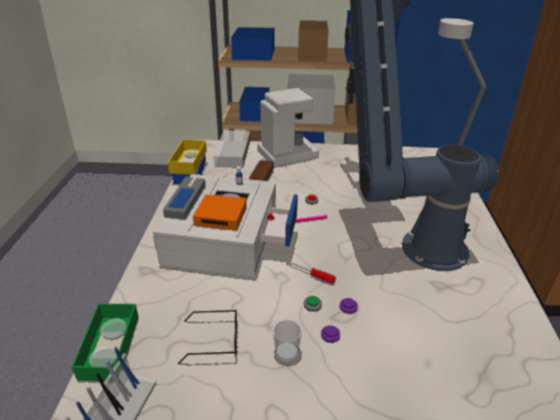

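Start-button candidates in the side picture are green (313,302), purple look-alikes (348,305) and (331,333), and red stop (312,198). Green is my choice. The tray's blue panel is at (292,220), the hood at (221,211), the screwdriver at (315,272), the pen at (310,219) and the cup at (287,342).

Run:
```python
from h import *
S=np.load('side0.npz');C=np.load('scene0.npz')
def hsvmask(p,h0,h1,s=120,v=40):
    h=cv2.cvtColor(p,cv2.COLOR_RGB2HSV);return (h[...,0]>=h0)&(h[...,0]<=h1)&(h[...,1]>s)&(h[...,2]>v)
for nm,D,m,b in [('green',S,(45,85),(300,290,326,314)),('greenC',C,(45,85),(275,185,300,205)),('red',S,(0,8),(302,190,322,206)),('purple1',S,(125,155),(335,295,362,316)),('purple2',S,(125,155),(318,322,344,344)),
   ('hood',S,(5,18),(185,185,255,235)),('hoodC',C,(5,18),(300,180,390,235)),('panel',S,(105,125),(283,190,302,250)),('panelC',C,(105,125),(238,180,292,240)),('sdhandle',S,(0,8),(305,262,340,288)),('chuck',S,(0,8),(262,208,280,224)),('pen',S,(140,175),(280,205,330,230)),('bottle',S,(100,125),(230,165,248,190))]:
    k=np.zeros(D['d'].shape,bool);x0,y0,x1,y1=b;k[y0:y1,x0:x1]=hsvmask(D['p'],*m,s=90)[y0:y1,x0:x1]&(D['d'][y0:y1,x0:x1]>0)
    P=D['P'][k]
    if len(P)<5: print(nm,len(P));continue
    print(nm,len(P),'med',np.median(P,0).round(3),'p2',np.percentile(P,2,axis=0).round(3),'p98',np.percentile(P,98,axis=0).round(3))
    if nm.startswith(('hood','panel')):
        zt=np.percentile(P[:,2],97); T=P[P[:,2]>zt-.008]
        r=cv2.minAreaRect((T[:,:2]*1000).astype(np.float32)); print('  top',zt.round(3),cv2.boxPoints(r).round(0).tolist(),r[1:])
# machine side: fit yaw from machine top extent
P=S['P'];k=(abs(P[...,2]-.130)<.006)&(P[...,0]>.3)&(P[...,0]<1.1)&(abs(P[...,1])<.4)&(S['d']>0)
k=cv2.morphologyEx(k.astype(np.uint8),cv2.MORPH_OPEN,np.ones((3,3)))>0
r=cv2.minAreaRect((P[k][:,:2]*1000).astype(np.float32));print('mach',k.sum(),r,cv2.boxPoints(r).round(0).tolist())
for n,D in (('side',S),('scene',C)):
    c=D['p'][140:360,160:380] if n=='side' else D['p'][150:300,190:440]
    cv2.imwrite(f'pics/{n}crop.png',cv2.resize(c,None,fx=2.7 if n=='side' else 3,fy=2.7 if n=='side' else 3,interpolation=cv2.INTER_CUBIC)[...,::-1])
```

```text
green 96 med [0.388 0.272 0.021] p2 [0.374 0.255 0.015] p98 [0.403 0.283 0.024]
greenC 38 med [0.393 0.256 0.022] p2 [0.38  0.246 0.015] p98 [0.403 0.269 0.025]
red 50 med [ 0.392 -0.246  0.022] p2 [ 0.379 -0.265  0.012] p98 [ 0.405 -0.237  0.026]
purple1 194 med [0.293 0.277 0.014] p2 [0.271 0.257 0.007] p98 [0.312 0.294 0.024]
purple2 233 med [0.345 0.379 0.015] p2 [0.324 0.357 0.005] p98 [0.364 0.393 0.025]
hood 1477 med [0.664 0.076 0.166] p2 [ 0.602 -0.006  0.133] p98 [0.733 0.118 0.17 ]
  top 0.17 [[598.0, -3.0], [727.0, -15.0], [738.0, 110.0], [609.0, 122.0]] ((126.05071258544922, 129.697998046875), 84.82270050048828)
hoodC 2169 med [0.678 0.023 0.165] p2 [ 0.605 -0.015  0.131] p98 [0.737 0.108 0.168]
  top 0.168 [[595.0, -4.0], [727.0, -20.0], [742.0, 105.0], [609.0, 121.0]] ((126.40216827392578, 133.34002685546875), 83.28226470947266)
panel 275 med [0.459 0.056 0.132] p2 [ 0.446 -0.05   0.07 ] p98 [0.47  0.096 0.147]
  top 0.147 [[442.0, -64.0], [453.0, -66.0], [472.0, 94.0], [461.0, 96.0]] ((160.86849975585938, 11.340343475341797), 83.23918914794922)
panelC 136 med [0.462 0.003 0.143] p2 [ 0.452 -0.071  0.138] p98 [0.471 0.076 0.146]
  top 0.146 [[447.0, -73.0], [460.0, -74.0], [474.0, 80.0], [461.0, 81.0]] ((155.11537170410156, 13.441253662109375), 84.7695541381836)
sdhandle 215 med [0.359 0.168 0.021] p2 [0.327 0.147 0.006] p98 [0.393 0.186 0.028]
chuck 38 med [ 0.526 -0.031  0.079] p2 [ 0.517 -0.038  0.073] p98 [ 0.536 -0.023  0.091]
pen 121 med [ 0.394 -0.129  0.011] p2 [ 0.342 -0.148  0.001] p98 [ 0.447 -0.019  0.076]
bottle 20 med [ 0.639 -0.14   0.167] p2 [ 0.631 -0.144  0.161] p98 [ 0.647 -0.132  0.172]
mach 3473 ((684.886474609375, -13.984817504882812), (345.1495056152344, 298.9959716796875), 83.66548156738281) [[517.0, -169.0], [814.0, -202.0], [853.0, 141.0], [555.0, 174.0]]
```

View pics/sidecrop.png

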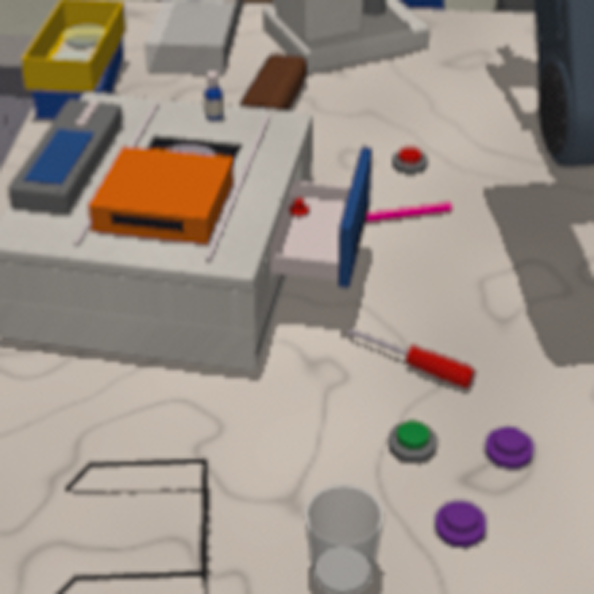

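The measurements agree with the given sizes. The edger's yaw is about -6.3° with its front middle at (0.536, 0.002). The panel face is at edger x≈-0.082, the hood's side at y≈+0.125, and the green button at (0.390, 0.264). The crop confirms that the green cap sits on a grey housing. Next I align the tool with the edger and shut the fingers.

```bash
cat > e.py <<'E'
from h import *
s=manip.sense();a=np.radians(-6.3);O=np.array([.536,.0025])
d=s['tcp_pos'][:2]-O;ex=np.array([np.cos(a),np.sin(a)]);ey=np.array([-ex[1],ex[0]])
M=R.from_quat(s['tool_rot']).as_matrix()
g=np.array([.390,.264])-O
print('t %.2f edger x %.4f y %.4f tipz %.4f'%(s['t'],d@ex,d@ey,s['tcp_pos'][2]-.073),'yaw %.2f'%np.degrees(np.arctan2(M[1,0],M[0,0])),'zax',M[:,2].round(3),'F',s['force'].round(1),'gap',round(s['finger_gap'],2),'green',(g@ex).round(4),(g@ey).round(4))
E
python3 -m crank '[{"dp":[0,0,0],"delta_rot":[0,0,0.0195],"fingers":-1},{"dp":[0,0,0],"delta_rot":[0,0,0.0195],"fingers":-1},{"dp":[0,0,0],"delta_rot":[0,0,0.0195],"fingers":-1},{"dp":[0,0,0],"delta_rot":[0,0,0.0195],"fingers":-1},{"dp":[0.03,-0.06,0],"delta_rot":[0,0,0],"fingers":-1},{"dp":[0.03,-0.06,0],"delta_rot":[0,0,0],"fingers":-1},{"dp":[0.03,-0.06,0],"delta_rot":[0,0,0],"fingers":-1},{"dp":[0.03,-0.06,0],"delta_rot":[0,0,0],"fingers":-1},{"dp":[0.03,-0.06,0],"delta_rot":[0,0,0],"fingers":-1},{"dp":[0.03,-0.06,0],"delta_rot":[0,0,0],"fingers":-1},{"dp":[0.03,-0.06,0],"delta_rot":[0,0,0],"fingers":-1},{"dp":[0,-0.06,0],"delta_rot":[0,0,0],"fingers":-1}]'; python3 e.py
```

```text
t: 1.1
tcp_pos: [0.3642, -0.3528, 0.3038]
tool_rot: [0.998, -0.055, 0.001, 0.0]
force: [0.5, 0.1, 0.5]
finger_gap: -0.005
gripper_force: 0.0
t 1.10 edger x -0.1318 y -0.3720 tipz 0.2308 yaw -6.32 zax [ 0.002 -0.001 -1.   ] F [0.5 0.1 0.5] gap -0.0 green -0.1738 0.2439
```

```bash
python3 -m crank '[{"dp":[0,-0.062,0],"delta_rot":[0,0,0],"fingers":-1},{"dp":[0,-0.062,0],"delta_rot":[0,0,0],"fingers":-1},{"dp":[0,-0.062,0],"delta_rot":[0,0,0],"fingers":-1},{"dp":[0,-0.062,0],"delta_rot":[0,0,0],"fingers":-1},{"dp":[0,-0.062,0],"delta_rot":[0,0,0],"fingers":-1},{"dp":[0,-0.062,0],"delta_rot":[0,0,0],"fingers":-1},{"dp":[0,-0.062,0],"delta_rot":[0,0,0],"fingers":-1},{"dp":[0,-0.062,0],"delta_rot":[0,0,0],"fingers":-1},{"dp":[0,-0.062,0],"delta_rot":[0,0,0],"fingers":-1},{"dp":[0,-0.062,0],"delta_rot":[0,0,0],"fingers":-1},{"dp":[0,-0.062,0],"delta_rot":[0,0,0],"fingers":-1},{"dp":[0,-0.062,0],"delta_rot":[0,0,0],"fingers":-1}]' >/dev/null; python3 -m crank '[{"dp":[0,0,0.04],"delta_rot":[0,0,0],"fingers":-1},{"dp":[0,0,0.04],"delta_rot":[0,0,0],"fingers":-1},{"dp":[0,0,0.04],"delta_rot":[0,0,0],"fingers":-1},{"dp":[0,0,0.04],"delta_rot":[0,0,0],"fingers":-1},{"dp":[0,0,0.04],"delta_rot":[0,0,0],"fingers":-1},{"dp":[0,0,0.04],"delta_rot":[0,0,0],"fingers":-1},{"dp":[0,0,0],"delta_rot":[0,0,0],"fingers":-1}]'; python3 e.py
```

```text
t: 2.68
tcp_pos: [0.4019, 0.0162, 0.1813]
tool_rot: [0.998, -0.056, -0.003, -0.001]
force: [-0.3, 0.7, 0.6]
finger_gap: -0.001
gripper_force: 0.0
t 2.68 edger x -0.1348 y -0.0011 tipz 0.1083 yaw -6.38 zax [-0.007  0.002 -1.   ] F [-0.3  0.7  0.6] gap -0.0 green -0.1738 0.2439
```

```bash
python3 -m crank '[{"dp":[0.012,0,0],"delta_rot":[0,0,0],"fingers":-1},{"dp":[0.012,0,0],"delta_rot":[0,0,0],"fingers":-1},{"dp":[0.012,0,0],"delta_rot":[0,0,0],"fingers":-1},{"dp":[0.012,0,0],"delta_rot":[0,0,0],"fingers":-1},{"dp":[0.01,0,0],"delta_rot":[0,0,0],"fingers":-1},{"dp":[0.006,0,0],"delta_rot":[0,0,0],"fingers":-1},{"dp":[0.006,0,0],"delta_rot":[0,0,0],"fingers":-1},{"dp":[0.006,0,0],"delta_rot":[0,0,0],"fingers":-1},{"dp":[0.006,0,0],"delta_rot":[0,0,0],"fingers":-1},{"dp":[0.006,0,0],"delta_rot":[0,0,0],"fingers":-1},{"dp":[0.006,0,0],"delta_rot":[0,0,0],"fingers":-1},{"dp":[0.006,0,0],"delta_rot":[0,0,0],"fingers":-1}]'; python3 e.py
```

```text
t: 3.68
tcp_pos: [0.4526, 0.0105, 0.1838]
tool_rot: [0.998, -0.056, -0.001, -0.0]
force: [-4.1, 1.0, 1.2]
finger_gap: -0.002
gripper_force: 1.5
t 3.68 edger x -0.0838 y -0.0012 tipz 0.1108 yaw -6.38 zax [-0.002  0.001 -1.   ] F [-4.1  1.   1.2] gap -0.0 green -0.1738 0.2439
```

```bash
python3 -m crank '[{"dp":[0.008,0,0],"delta_rot":[0,0,0],"fingers":-1},{"dp":[0.008,0,0],"delta_rot":[0,0,0],"fingers":-1},{"dp":[0.008,0,0],"delta_rot":[0,0,0],"fingers":-1},{"dp":[0.008,0,0],"delta_rot":[0,0,0],"fingers":-1},{"dp":[0.008,0,0],"delta_rot":[0,0,0],"fingers":-1},{"dp":[0.008,0,0],"delta_rot":[0,0,0],"fingers":-1},{"dp":[0.008,0,0],"delta_rot":[0,0,0],"fingers":-1},{"dp":[0.008,0,0],"delta_rot":[0,0,0],"fingers":-1},{"dp":[0.008,0,0],"delta_rot":[0,0,0],"fingers":-1},{"dp":[0.006,0,0],"delta_rot":[0,0,0],"fingers":-1},{"dp":[0.004,0,0],"delta_rot":[0,0,0],"fingers":-1},{"dp":[0.004,0,0],"delta_rot":[0,0,0],"fingers":-1}]'; python3 e.py
```

```text
t: 4.68
tcp_pos: [0.4962, 0.0056, 0.1838]
tool_rot: [0.998, -0.056, -0.0, -0.0]
force: [-3.9, 2.3, -0.7]
finger_gap: -0.001
gripper_force: 1.4
t 4.68 edger x -0.0399 y -0.0013 tipz 0.1108 yaw -6.38 zax [ 0.  0. -1.] F [-3.9  2.3 -0.7] gap -0.0 green -0.1738 0.2439
```

```bash
python3 -m crank '[{"dp":[0.004,0,0],"delta_rot":[0,0,0],"fingers":-1},{"dp":[0.004,0,0],"delta_rot":[0,0,0],"fingers":-1},{"dp":[0.004,0,0],"delta_rot":[0,0,0],"fingers":-1},{"dp":[0.004,0,0],"delta_rot":[0,0,0],"fingers":-1},{"dp":[0.003,0,0],"delta_rot":[0,0,0],"fingers":-1},{"dp":[0.002,0,0],"delta_rot":[0,0,0],"fingers":-1}]'; python3 e.py
```

```text
t: 5.18
tcp_pos: [0.5066, 0.0043, 0.1839]
tool_rot: [0.998, -0.056, 0.0, 0.0]
force: [-2.5, 1.7, -0.7]
finger_gap: -0.002
gripper_force: 1.3
t 5.18 edger x -0.0294 y -0.0014 tipz 0.1109 yaw -6.38 zax [ 0. -0. -1.] F [-2.5  1.7 -0.7] gap -0.0 green -0.1738 0.2439
```

```bash
for i in 1; do python3 -m crank '[{"dp":[0.003,0,0],"delta_rot":[0,0,0],"fingers":-1},{"dp":[0.003,0,0],"delta_rot":[0,0,0],"fingers":-1},{"dp":[0.002,0,0],"delta_rot":[0,0,0],"fingers":-1},{"dp":[0.002,0,0],"delta_rot":[0,0,0],"fingers":-1}]'; done; python3 e.py
```

```text
t: 5.52
tcp_pos: [0.5115, 0.0038, 0.1839]
tool_rot: [0.998, -0.056, 0.0, 0.0]
force: [-2.0, 2.0, -1.0]
finger_gap: 0.001
gripper_force: 1.3
t 5.52 edger x -0.0245 y -0.0014 tipz 0.1109 yaw -6.38 zax [ 0. -0. -1.] F [-2.  2. -1.] gap 0.0 green -0.1738 0.2439
```

```bash
python3 -m crank '[{"dp":[0.002,0,0],"delta_rot":[0,0,0],"fingers":-1},{"dp":[0.002,0,0],"delta_rot":[0,0,0],"fingers":-1},{"dp":[0.002,0,0],"delta_rot":[0,0,0],"fingers":-1}]'; python3 e.py
```

```text
t: 5.77
tcp_pos: [0.5132, 0.0036, 0.1839]
tool_rot: [0.998, -0.055, -0.002, -0.0]
force: [-7.4, 1.0, 4.6]
finger_gap: 0.001
gripper_force: 3.5
t 5.77 edger x -0.0227 y -0.0014 tipz 0.1109 yaw -6.36 zax [-0.003  0.    -1.   ] F [-7.4  1.   4.6] gap 0.0 green -0.1738 0.2439
```

```bash
python3 -m crank '[{"dp":[0.002,0,0],"delta_rot":[0,0,0],"fingers":-1},{"dp":[0,0,0],"delta_rot":[0,0,0],"fingers":-1}]'; python3 e.py
```

```text
t: 5.93
tcp_pos: [0.5133, 0.0036, 0.1839]
tool_rot: [0.998, -0.055, -0.003, -0.0]
force: [-6.9, 0.9, 3.3]
finger_gap: -0.0
gripper_force: 3.6
t 5.93 edger x -0.0226 y -0.0014 tipz 0.1109 yaw -6.35 zax [-0.005  0.    -1.   ] F [-6.9  0.9  3.3] gap -0.0 green -0.1738 0.2439
```

The drawer met its hard stop with the face at about -12 mm, which fits the 14 mm panel. Next is the hood.

```bash
python3 -m crank '[{"dp":[-0.02,0,0],"delta_rot":[0,0,0],"fingers":-1},{"dp":[-0.04,0,0],"delta_rot":[0,0,0],"fingers":-1},{"dp":[0,0,-0.04],"delta_rot":[0,0,0],"fingers":-1},{"dp":[0,0,-0.05],"delta_rot":[0,0,0],"fingers":-1},{"dp":[0,0,-0.05],"delta_rot":[0,0,0],"fingers":-1},{"dp":[0,0,-0.05],"delta_rot":[0,0,0],"fingers":-1},{"dp":[0,0,-0.05],"delta_rot":[0,0,0],"fingers":-1},{"dp":[0,0,0],"delta_rot":[0,0,0],"fingers":-1}]' >/dev/null; python3 -m crank '[{"dp":[0,-0.05,0],"delta_rot":[0,0,0],"fingers":-1},{"dp":[0.03,-0.05,0],"delta_rot":[0,0,0],"fingers":-1},{"dp":[0.05,-0.05,0],"delta_rot":[0,0,0],"fingers":-1},{"dp":[0.05,-0.05,0],"delta_rot":[0,0,0],"fingers":-1},{"dp":[0.05,-0.05,0],"delta_rot":[0,0,0],"fingers":-1},{"dp":[0.05,-0.05,0],"delta_rot":[0,0,0],"fingers":-1},{"dp":[0.04,-0.05,0],"delta_rot":[0,0,0],"fingers":-1},{"dp":[0.03,0,0],"delta_rot":[0,0,0],"fingers":-1},{"dp":[0,0,0],"delta_rot":[0,0,0],"fingers":-1}]'; python3 e.py
python3 - <<'E'
from h import *
p,d=manip.snapshot('side')
cv2.imwrite('pics/side1.png',cv2.resize(p[140:360,140:360],None,fx=2.5,fy=2.5)[...,::-1])
E
```

```text
t: 7.35
tcp_pos: [0.6576, 0.1648, 0.3033]
tool_rot: [0.998, -0.055, 0.003, -0.0]
force: [-0.2, 0.4, 0.2]
finger_gap: 0.005
gripper_force: 0.0
t 7.35 edger x 0.1031 y 0.1747 tipz 0.2303 yaw -6.30 zax [ 0.006 -0.    -1.   ] F [-0.2  0.4  0.2] gap 0.01 green -0.1738 0.2439
```

View pics/side1.png

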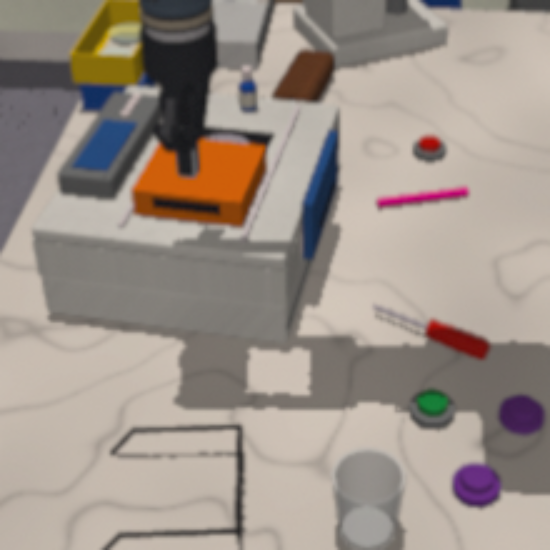

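The drawer is flush at crop (322,195), the buttons and loose things are unmoved, and the fingers hang above and to the left of the hood. I lower them beside the hood's left wall.

```bash
python3 -m crank '[{"dp":[0,0,0.04],"delta_rot":[0,0,0],"fingers":-1},{"dp":[0,0,0.04],"delta_rot":[0,0,0],"fingers":-1},{"dp":[0,0,0.03],"delta_rot":[0,0,0],"fingers":-1},{"dp":[0,0,0.03],"delta_rot":[0,0,0],"fingers":-1},{"dp":[0,0,0.02],"delta_rot":[0,0,0],"fingers":-1},{"dp":[0,0,0.01],"delta_rot":[0,0,0],"fingers":-1},{"dp":[0,0,0],"delta_rot":[0,0,0],"fingers":-1},{"dp":[0,0.012,0],"delta_rot":[0,0,0],"fingers":-1},{"dp":[0,0.012,0],"delta_rot":[0,0,0],"fingers":-1},{"dp":[0,0.01,0],"delta_rot":[0,0,0],"fingers":-1},{"dp":[0,0.008,0],"delta_rot":[0,0,0],"fingers":-1},{"dp":[0,0.008,0],"delta_rot":[0,0,0],"fingers":-1}]'; python3 e.py
```

```text
t: 8.4
tcp_pos: [0.6514, 0.1384, 0.2196]
tool_rot: [0.998, -0.056, 0.001, -0.0]
force: [-0.1, 0.4, 0.1]
finger_gap: 0.003
gripper_force: 0.0
t 8.40 edger x 0.0998 y 0.1477 tipz 0.1466 yaw -6.40 zax [ 0.001  0.    -1.   ] F [-0.1  0.4  0.1] gap 0.0 green -0.1738 0.2439
```

```bash
python3 -m crank '[{"dp":[0,0.006,0],"delta_rot":[0,0,0],"fingers":-1},{"dp":[0,0.006,0],"delta_rot":[0,0,0],"fingers":-1},{"dp":[0,0.006,0],"delta_rot":[0,0,0],"fingers":-1},{"dp":[0,0.006,0],"delta_rot":[0,0,0],"fingers":-1},{"dp":[0,0.006,0],"delta_rot":[0,0,0],"fingers":-1},{"dp":[0,0.006,0],"delta_rot":[0,0,0],"fingers":-1},{"dp":[0,0.008,0],"delta_rot":[0,0,0],"fingers":-1},{"dp":[0,0.008,0],"delta_rot":[0,0,0],"fingers":-1},{"dp":[0,0.008,0],"delta_rot":[0,0,0],"fingers":-1},{"dp":[0,0.008,0],"delta_rot":[0,0,0],"fingers":-1}]'; python3 e.py
```

```text
t: 9.23
tcp_pos: [0.6474, 0.1051, 0.219]
tool_rot: [0.998, -0.056, 0.0, -0.0]
force: [0.1, 3.3, 0.7]
finger_gap: 0.002
gripper_force: 1.5
t 9.23 edger x 0.0995 y 0.1142 tipz 0.1460 yaw -6.37 zax [ 0.  0. -1.] F [0.1 3.3 0.7] gap 0.0 green -0.1738 0.2439
```

```bash
python3 -m crank '[{"dp":[0,0.008,0],"delta_rot":[0,0,0],"fingers":-1},{"dp":[0,0.008,0],"delta_rot":[0,0,0],"fingers":-1},{"dp":[0,0.008,0],"delta_rot":[0,0,0],"fingers":-1},{"dp":[0,0.008,0],"delta_rot":[0,0,0],"fingers":-1},{"dp":[0,0.008,0],"delta_rot":[0,0,0],"fingers":-1},{"dp":[0,0.006,0],"delta_rot":[0,0,0],"fingers":-1},{"dp":[0,0.004,0],"delta_rot":[0,0,0],"fingers":-1},{"dp":[0,0.004,0],"delta_rot":[0,0,0],"fingers":-1},{"dp":[0,0.004,0],"delta_rot":[0,0,0],"fingers":-1},{"dp":[0,0.003,0],"delta_rot":[0,0,0],"fingers":-1},{"dp":[0,0.003,0],"delta_rot":[0,0,0],"fingers":-1},{"dp":[0,0.002,0],"delta_rot":[0,0,0],"fingers":-1}]'; python3 e.py
```

```text
t: 10.23
tcp_pos: [0.6438, 0.0724, 0.219]
tool_rot: [0.998, -0.056, 0.0, 0.0]
force: [1.5, 1.5, 1.7]
finger_gap: -0.005
gripper_force: 1.3
t 10.23 edger x 0.0995 y 0.0813 tipz 0.1460 yaw -6.38 zax [ 0. -0. -1.] F [1.5 1.5 1.7] gap -0.0 green -0.1738 0.2439
```

```bash
python3 -m crank '[{"dp":[0,0.003,0],"delta_rot":[0,0,0],"fingers":-1},{"dp":[0,0.003,0],"delta_rot":[0,0,0],"fingers":-1},{"dp":[0,0.002,0],"delta_rot":[0,0,0],"fingers":-1},{"dp":[0,0.002,0],"delta_rot":[0,0,0],"fingers":-1}]'; python3 e.py
```

```text
t: 10.57
tcp_pos: [0.6432, 0.0675, 0.2189]
tool_rot: [0.998, -0.056, 0.0, 0.0]
force: [0.7, 2.4, 1.1]
finger_gap: 0.002
gripper_force: 1.3
t 10.57 edger x 0.0995 y 0.0764 tipz 0.1459 yaw -6.37 zax [ 0. -0. -1.] F [0.7 2.4 1.1] gap 0.0 green -0.1738 0.2439
```

```bash
python3 -m crank '[{"dp":[0,0.003,0],"delta_rot":[0,0,0],"fingers":-1},{"dp":[0,0.002,0],"delta_rot":[0,0,0],"fingers":-1},{"dp":[0,0.002,0],"delta_rot":[0,0,0],"fingers":-1},{"dp":[0,0.002,0],"delta_rot":[0,0,0],"fingers":-1}]'; python3 e.py
```

```text
t: 10.9
tcp_pos: [0.6428, 0.063, 0.219]
tool_rot: [0.998, -0.056, 0.0, -0.0]
force: [0.9, 2.3, 2.7]
finger_gap: -0.003
gripper_force: 1.3
t 10.90 edger x 0.0995 y 0.0718 tipz 0.1460 yaw -6.38 zax [ 0. -0. -1.] F [0.9 2.3 2.7] gap -0.0 green -0.1738 0.2439
```

```bash
python3 -m crank '[{"dp":[0,0.002,0],"delta_rot":[0,0,0],"fingers":-1},{"dp":[0,0.002,0],"delta_rot":[0,0,0],"fingers":-1},{"dp":[0,0.002,0],"delta_rot":[0,0,0],"fingers":-1}]'; python3 e.py
```

```text
t: 11.15
tcp_pos: [0.6424, 0.06, 0.2189]
tool_rot: [0.998, -0.056, 0.0, 0.0]
force: [1.6, 2.2, 1.0]
finger_gap: -0.003
gripper_force: 1.3
t 11.15 edger x 0.0995 y 0.0689 tipz 0.1459 yaw -6.38 zax [ 0. -0. -1.] F [1.6 2.2 1. ] gap -0.0 green -0.1738 0.2439
```

```bash
python3 -m crank '[{"dp":[0,0.002,0],"delta_rot":[0,0,0],"fingers":-1},{"dp":[0,0.002,0],"delta_rot":[0,0,0],"fingers":-1},{"dp":[0,0.002,0],"delta_rot":[0,0,0],"fingers":-1}]'; python3 e.py
```

```text
t: 11.4
tcp_pos: [0.6421, 0.057, 0.2189]
tool_rot: [0.998, -0.056, 0.0, -0.0]
force: [0.7, 2.2, 1.8]
finger_gap: -0.001
gripper_force: 1.3
t 11.40 edger x 0.0995 y 0.0658 tipz 0.1459 yaw -6.38 zax [ 0.  0. -1.] F [0.7 2.2 1.8] gap -0.0 green -0.1738 0.2439
```

```bash
python3 -m crank '[{"dp":[0,0.002,0],"delta_rot":[0,0,0],"fingers":-1},{"dp":[0,0.002,0],"delta_rot":[0,0,0],"fingers":-1},{"dp":[0,0.002,0],"delta_rot":[0,0,0],"fingers":-1}]'; python3 e.py
python3 - <<'E'
from h import *
p,d=manip.snapshot('scene')
cv2.imwrite('pics/scene1.png',cv2.resize(p[160:320,230:440],None,fx=3,fy=3)[...,::-1])
E
```

```text
t: 11.65
tcp_pos: [0.6418, 0.0541, 0.2189]
tool_rot: [0.998, -0.056, 0.0, -0.0]
force: [1.8, 2.1, 1.9]
finger_gap: -0.003
gripper_force: 1.3
t 11.65 edger x 0.0995 y 0.0629 tipz 0.1459 yaw -6.37 zax [ 0. -0. -1.] F [1.8 2.1 1.9] gap -0.0 green -0.1738 0.2439
```

View pics/scene1.png

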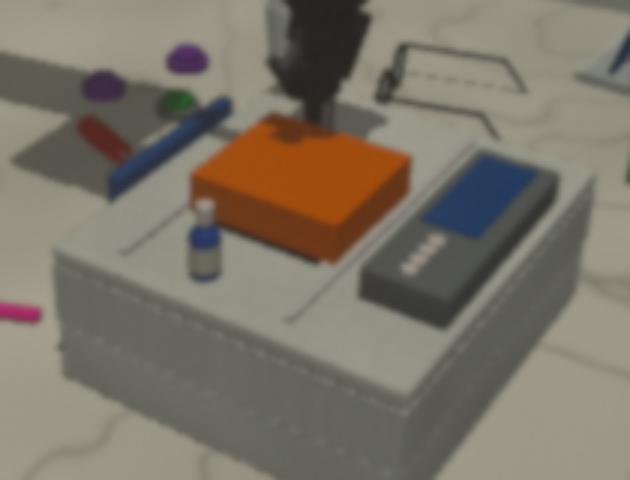

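The hood nearly covers the chamber: a thin dark strip still shows along its near edge, crop (265,245). The bottle at (205,240) is clear of it.

```bash
python3 -m crank '[{"dp":[0,0.003,0],"delta_rot":[0,0,0],"fingers":-1},{"dp":[0,0.003,0],"delta_rot":[0,0,0],"fingers":-1},{"dp":[0,0.002,0],"delta_rot":[0,0,0],"fingers":-1},{"dp":[0,0.002,0],"delta_rot":[0,0,0],"fingers":-1}]'; python3 e.py
```

```text
t: 12.03
tcp_pos: [0.6412, 0.049, 0.2189]
tool_rot: [0.998, -0.056, 0.0, 0.0]
force: [1.0, 2.7, 1.3]
finger_gap: -0.004
gripper_force: 1.3
t 12.03 edger x 0.0995 y 0.0578 tipz 0.1459 yaw -6.38 zax [ 0. -0. -1.] F [1.  2.7 1.3] gap -0.0 green -0.1738 0.2439
```

```bash
python3 -m crank '[{"dp":[0,0.002,0],"delta_rot":[0,0,0],"fingers":-1},{"dp":[0,0.002,0],"delta_rot":[0,0,0],"fingers":-1},{"dp":[0,0.002,0],"delta_rot":[0,0,0],"fingers":-1},{"dp":[0,0.002,0],"delta_rot":[0,0,0],"fingers":-1}]'; python3 e.py
```

```text
t: 12.37
tcp_pos: [0.6407, 0.0451, 0.219]
tool_rot: [0.998, -0.056, 0.0, -0.0]
force: [2.8, 2.0, 1.5]
finger_gap: 0.002
gripper_force: 1.3
t 12.37 edger x 0.0994 y 0.0539 tipz 0.1460 yaw -6.38 zax [ 0. -0. -1.] F [2.8 2.  1.5] gap 0.0 green -0.1738 0.2439
```

```bash
python3 -m crank '[{"dp":[0,0.002,0],"delta_rot":[0,0,0],"fingers":-1},{"dp":[0,0.002,0],"delta_rot":[0,0,0],"fingers":-1},{"dp":[0,0.002,0],"delta_rot":[0,0,0],"fingers":-1},{"dp":[0,0.002,0],"delta_rot":[0,0,0],"fingers":-1}]'; python3 e.py
```

```text
t: 12.7
tcp_pos: [0.6403, 0.0411, 0.219]
tool_rot: [0.998, -0.056, 0.0, -0.0]
force: [2.0, 3.0, 0.4]
finger_gap: 0.002
gripper_force: 1.3
t 12.70 edger x 0.0994 y 0.0499 tipz 0.1460 yaw -6.38 zax [ 0.  0. -1.] F [2.  3.  0.4] gap 0.0 green -0.1738 0.2439
```

```bash
python3 -m crank '[{"dp":[0,0.002,0],"delta_rot":[0,0,0],"fingers":-1},{"dp":[0,0.002,0],"delta_rot":[0,0,0],"fingers":-1},{"dp":[0,0.002,0],"delta_rot":[0,0,0],"fingers":-1},{"dp":[0,0.002,0],"delta_rot":[0,0,0],"fingers":-1}]'; python3 e.py
```

```text
t: 13.03
tcp_pos: [0.6399, 0.0372, 0.2189]
tool_rot: [0.998, -0.056, 0.0, -0.0]
force: [2.2, 2.1, 1.5]
finger_gap: -0.001
gripper_force: 1.3
t 13.03 edger x 0.0994 y 0.0458 tipz 0.1459 yaw -6.38 zax [ 0.  0. -1.] F [2.2 2.1 1.5] gap -0.0 green -0.1738 0.2439
```

```bash
python3 -m crank '[{"dp":[0,0.002,0],"delta_rot":[0,0,0],"fingers":-1},{"dp":[0,0.002,0],"delta_rot":[0,0,0],"fingers":-1},{"dp":[0,0.002,0],"delta_rot":[0,0,0],"fingers":-1},{"dp":[0,0.002,0],"delta_rot":[0,0,0],"fingers":-1}]'; python3 e.py
python3 - <<'E'
from h import *
m=manip.camera_model('scene');p,d=manip.snapshot('scene')
cv2.imwrite('pics/scene2.png',cv2.resize(p[160:320,230:440],None,fx=3,fy=3)[...,::-1])
E
```

```text
t: 13.37
tcp_pos: [0.6397, 0.0358, 0.2191]
tool_rot: [0.998, -0.056, 0.001, -0.003]
force: [4.2, 11.9, 1.0]
finger_gap: 0.003
gripper_force: 6.3
t 13.37 edger x 0.0994 y 0.0445 tipz 0.1461 yaw -6.46 zax [ 0.002  0.006 -1.   ] F [ 4.2 11.9  1. ] gap 0.0 green -0.1738 0.2439
```

View pics/scene2.png

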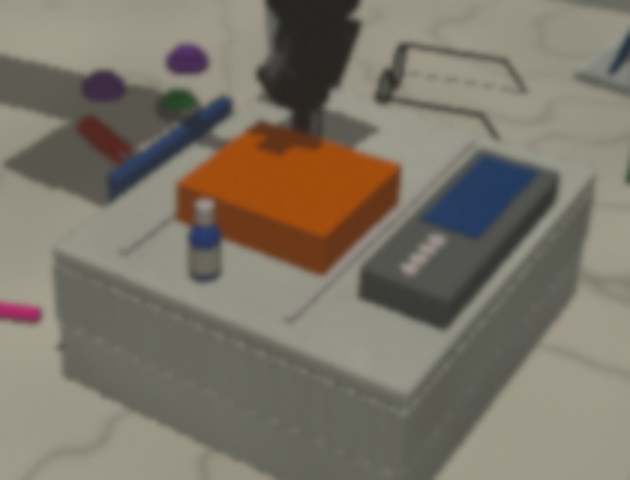

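The hood is at its stop: 12 N, no dark strip left, and the bottle untouched. I back off, rise, and go over the green button.

```bash
python3 -m crank '[{"dp":[0,-0.02,0],"delta_rot":[0,0,0],"fingers":-1},{"dp":[0,-0.04,0],"delta_rot":[0,0,0],"fingers":-1},{"dp":[0,0,-0.04],"delta_rot":[0,0,0],"fingers":-1},{"dp":[0,0,-0.05],"delta_rot":[0,0,0],"fingers":-1},{"dp":[0,0,-0.05],"delta_rot":[0,0,0],"fingers":-1},{"dp":[0,0,-0.04],"delta_rot":[0,0,0],"fingers":-1},{"dp":[0,0,0],"delta_rot":[0,0,0],"fingers":-1}]' >/dev/null; python3 -m crank '[{"dp":[-0.03,-0.02,0],"delta_rot":[0,0,0],"fingers":-1},{"dp":[-0.06,-0.04,0],"delta_rot":[0,0,0],"fingers":-1},{"dp":[-0.06,-0.04,0],"delta_rot":[0,0,0],"fingers":-1},{"dp":[-0.06,-0.04,0],"delta_rot":[0,0,0],"fingers":-1},{"dp":[-0.06,-0.04,0],"delta_rot":[0,0,0],"fingers":-1},{"dp":[-0.06,-0.04,0],"delta_rot":[0,0,0],"fingers":-1},{"dp":[-0.06,-0.04,0],"delta_rot":[0,0,0],"fingers":-1},{"dp":[-0.06,-0.04,0],"delta_rot":[0,0,0],"fingers":-1},{"dp":[-0.06,-0.03,0],"delta_rot":[0,0,0],"fingers":-1},{"dp":[-0.03,-0.01,0],"delta_rot":[0,0,0],"fingers":-1},{"dp":[0,0,0],"delta_rot":[0,0,0],"fingers":-1}]'; python3 e.py
python3 - <<'E'
from h import *
m=manip.camera_model('wrist');p,d=manip.snapshot('wrist')
h=cv2.cvtColor(p,cv2.COLOR_RGB2HSV);k=((h[...,0]>45)&(h[...,0]<85)&(h[...,1]>90)&(h[...,2]>40)).astype(np.uint8)
n,l,s,c=cv2.connectedComponentsWithStats(k)
for i in range(1,n):
    if s[i,4]>60: print(s[i],c[i],onplane(m,c[i][0],c[i][1],.022).round(4))
cv2.imwrite('pics/wrist.png',p[...,::-1])
E
```

```text
t: 14.92
tcp_pos: [0.3889, 0.2622, 0.3078]
tool_rot: [0.999, -0.054, -0.003, 0.002]
force: [-0.0, -0.4, 0.4]
finger_gap: -0.001
gripper_force: 0.0
t 14.92 edger x -0.1748 y 0.2420 tipz 0.2348 yaw -6.15 zax [-0.006 -0.003 -1.   ] F [-0.  -0.4  0.4] gap -0.0 green -0.1738 0.2439
[265 156  31  32 759] [279.76811594 171.67720685] [0.3911 0.268  0.022 ]
```

View pics/wrist.png

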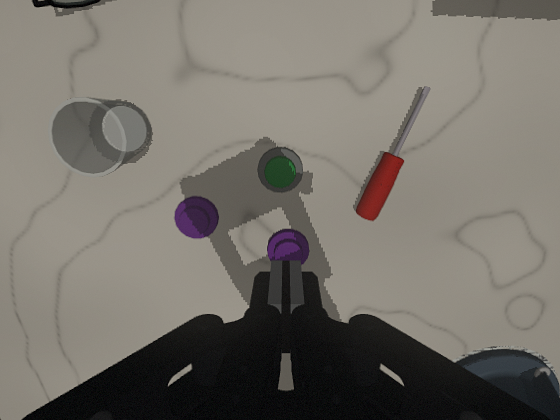

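The wrist view shows green on its grey housing at (280,172), which maps to (0.391, 0.268) and agrees with the other cameras. The purple ones are at (288,248) and (196,217), well clear. I go down.

```bash
python3 -m crank '[{"dp":[0.003,-0.009,0],"delta_rot":[0,0,0],"fingers":-1},{"dp":[0,0,0.04],"delta_rot":[0,0,0],"fingers":-1},{"dp":[0,0,0.05],"delta_rot":[0,0,0],"fingers":-1},{"dp":[0,0,0.05],"delta_rot":[0,0,0],"fingers":-1},{"dp":[0,0,0.05],"delta_rot":[0,0,0],"fingers":-1},{"dp":[0,0,0.05],"delta_rot":[0,0,0],"fingers":-1},{"dp":[0,0,0.05],"delta_rot":[0,0,0],"fingers":-1},{"dp":[0,0,0.05],"delta_rot":[0,0,0],"fingers":-1},{"dp":[0,0,0.04],"delta_rot":[0,0,0],"fingers":-1},{"dp":[0,0,0.02],"delta_rot":[0,0,0],"fingers":-1},{"dp":[0,0,0],"delta_rot":[0,0,0],"fingers":-1}]'; python3 e.py
```

```text
t: 15.88
tcp_pos: [0.396, 0.2654, 0.1065]
tool_rot: [0.998, -0.057, -0.002, 0.001]
force: [-0.8, 0.6, -0.1]
finger_gap: 0.0
gripper_force: 0.0
t 15.88 edger x -0.1680 y 0.2459 tipz 0.0335 yaw -6.48 zax [-0.003 -0.002 -1.   ] F [-0.8  0.6 -0.1] gap 0.0 green -0.1738 0.2439
```

```bash
python3 -m crank '[{"dp":[-0.01,-0.002,0],"delta_rot":[0,0,0],"fingers":-1},{"dp":[0,0,0.008],"delta_rot":[0,0,0],"fingers":-1},{"dp":[0,0,0.008],"delta_rot":[0,0,0],"fingers":-1},{"dp":[0,0,0.006],"delta_rot":[0,0,0],"fingers":-1},{"dp":[0,0,0.004],"delta_rot":[0,0,0],"fingers":-1},{"dp":[0,0,0.004],"delta_rot":[0,0,0],"fingers":-1}]'; python3 e.py
```

```text
t: 16.38
tcp_pos: [0.3906, 0.2681, 0.0942]
tool_rot: [0.998, -0.056, 0.001, -0.0]
force: [0.8, 0.0, 0.9]
finger_gap: 0.002
gripper_force: 0.6
t 16.38 edger x -0.1736 y 0.2480 tipz 0.0212 yaw -6.36 zax [ 0.001  0.    -1.   ] F [0.8 0.  0.9] gap 0.0 green -0.1738 0.2439
```

```bash
python3 -m crank '[{"dp":[0,0,0.004],"delta_rot":[0,0,0],"fingers":-1},{"dp":[0,0,0.004],"delta_rot":[0,0,0],"fingers":-1},{"dp":[0,0,0.003],"delta_rot":[0,0,0],"fingers":-1},{"dp":[0,0,0.002],"delta_rot":[0,0,0],"fingers":-1}]'; python3 e.py
```

```text
t: 16.72
tcp_pos: [0.3906, 0.2681, 0.0883]
tool_rot: [0.998, -0.056, 0.001, -0.0]
force: [-2.0, -0.6, 21.8]
finger_gap: -0.003
gripper_force: 11.3
t 16.72 edger x -0.1736 y 0.2480 tipz 0.0153 yaw -6.37 zax [ 0.001  0.    -1.   ] F [-2.  -0.6 21.8] gap -0.0 green -0.1738 0.2439
```

The button is bottomed at 22 N with the tip at 15 mm. I hold for one row, then let go and rise.

```bash
python3 -m crank '[{"dp":[0,0,0],"delta_rot":[0,0,0],"fingers":-1},{"dp":[0,0,-0.01],"delta_rot":[0,0,0],"fingers":-1},{"dp":[0,0,-0.03],"delta_rot":[0,0,0],"fingers":-1},{"dp":[0,0,-0.05],"delta_rot":[0,0,0],"fingers":-1},{"dp":[0,0,-0.05],"delta_rot":[0,0,0],"fingers":-1},{"dp":[0,0,-0.05],"delta_rot":[0,0,0],"fingers":-1},{"dp":[0,0,-0.05],"delta_rot":[0,0,0],"fingers":-1},{"dp":[0,0,-0.05],"delta_rot":[0,0,0],"fingers":-1},{"dp":[0,0,0],"delta_rot":[0,0,0],"fingers":-1},{"dp":[0,0,0],"delta_rot":[0,0,0],"fingers":-1}]'; python3 e.py
python3 - <<'E'
from h import *
p,d=manip.snapshot('side')
cv2.imwrite('pics/side2.png',cv2.resize(p[130:360,150:380],None,fx=2.5,fy=2.5)[...,::-1])
E
```

```text
t: 17.55
tcp_pos: [0.3908, 0.2681, 0.2335]
tool_rot: [0.998, -0.056, 0.001, -0.001]
force: [-0.4, 1.1, 0.3]
finger_gap: 0.002
gripper_force: 0.0
t 17.55 edger x -0.1735 y 0.2480 tipz 0.1605 yaw -6.37 zax [ 0.003  0.001 -1.   ] F [-0.4  1.1  0.3] gap 0.0 green -0.1738 0.2439
```

View pics/side2.png

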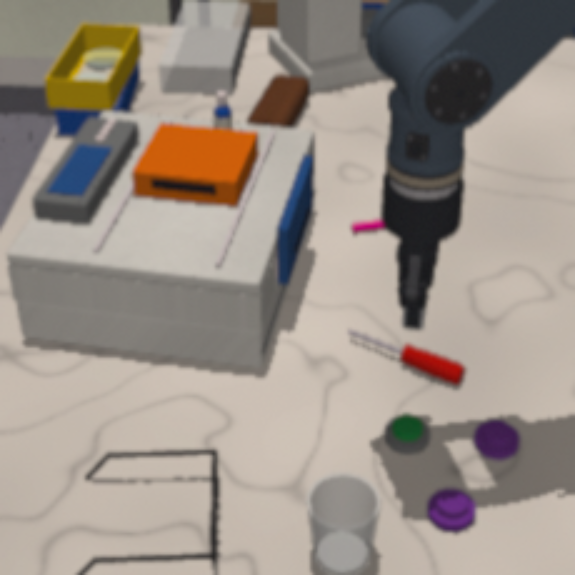

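The picture shows the drawer flush (295,215), the hood shut (195,160), the green button up (407,430), and the visible loose things where they were, with the arm clear. I hand in.

```bash
python3 -c "
from station import manip
print(manip.sign_off())"
```

```text
the job is handed in; nothing more can be done
None
```

I pushed the drawer and the hood to their stops, pressed the green button to the bottom and let it go, and handed the job in at about 17.6 s; sign-off gave no verdict, and the chuck is out of sight in the shut drawer.

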